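Complete a glaze line blend on its tile rack

TASK

The white and the dark cobalt tile fixed at the two ends of the wooden rack are the two pure glazes of a line blend; the four loose blue test tiles are the mixes between them. Stand the loose tiles in the four empty bays so that the row darkens step by step from the white tile to the cobalt tile, each one upright on its cork pad, square in its bay with its foot to the front like the end tiles. Knock no tile over on the way, and leave the two glaze jars beside the work where they are.

Things in the scene. Friction and masses are not known exactly. Their poses are not given: they have to be found in the camera images.
- tile_pale_centre (a point): loose test tile glazed pale blue, the lightest of the four; about 70 g. L-shaped: upright plate 40 wide (y) x 9 thick (x) x 70 high; at its bottom a foot 40 wide x 9 high juts 27 mm from the plate's front face, to the tile's -x. Point: centre of the plate, 35 mm above the underside; z up. Grip from above across the 9 mm.
- tile_sky_centre (a point): loose test tile glazed sky blue, the second lightest; about 70 g. L-shaped: upright plate 40 wide (y) x 9 thick (x) x 70 high; at its bottom a foot 40 wide x 9 high juts 27 mm from the plate's front face, to the tile's -x. Point: centre of the plate, 35 mm above the underside; z up. Grip from above across the 9 mm.
- tile_mid_centre (a point): loose test tile glazed medium blue, the second darkest; about 70 g. L-shaped: upright plate 40 wide (y) x 9 thick (x) x 70 high; at its bottom a foot 40 wide x 9 high juts 27 mm from the plate's front face, to the tile's -x. Point: centre of the plate, 35 mm above the underside; z up. Grip from above across the 9 mm.
- tile_deep_centre (a point): loose test tile glazed dark navy blue, the darkest of the four; about 70 g. L-shaped: upright plate 40 wide (y) x 9 thick (x) x 70 high; at its bottom a foot 40 wide x 9 high juts 27 mm from the plate's front face, to the tile's -x. Point: centre of the plate, 35 mm above the underside; z up. Grip from above across the 9 mm.
- master_white: white tile fixed in the bay at one end of the rack (either end); shape, size and axes as the loose tiles. Origin: on its underside, 17 mm above the table, below the middle of its plate; -x is the front of the rack, y runs along it.
- master_cobalt: very dark cobalt (almost black) tile fixed in the bay at one end of the rack (either end); shape, size and axes as the loose tiles. Origin: on its underside, 17 mm above the table, below the middle of its plate; -x is the front of the rack, y runs along it.
- bay_a: one of four empty bays in the rack (letters are in random order): cork pad 48 deep (x) x 52 wide (y), foot fits with 6 mm all round. Wood round it rises above the cork: side battens 9 mm, front lip 7, back rail 19. Bays 62 mm apart. Origin: on the cork, 17 mm above the table, where the middle of a centred tile's plate stands; -x front, y along the rack.
- bay_b: one of four empty bays in the rack (letters are in random order): cork pad 48 deep (x) x 52 wide (y), foot fits with 6 mm all round. Wood round it rises above the cork: side battens 9 mm, front lip 7, back rail 19. Bays 62 mm apart. Origin: on the cork, 17 mm above the table, where the middle of a centred tile's plate stands; -x front, y along the rack.
- bay_c: one of four empty bays in the rack (letters are in random order): cork pad 48 deep (x) x 52 wide (y), foot fits with 6 mm all round. Wood round it rises above the cork: side battens 9 mm, front lip 7, back rail 19. Bays 62 mm apart. Origin: on the cork, 17 mm above the table, where the middle of a centred tile's plate stands; -x front, y along the rack.
- bay_d: one of four empty bays in the rack (letters are in random order): cork pad 48 deep (x) x 52 wide (y), foot fits with 6 mm all round. Wood round it rises above the cork: side battens 9 mm, front lip 7, back rail 19. Bays 62 mm apart. Origin: on the cork, 17 mm above the table, where the middle of a centred tile's plate stands; -x front, y along the rack.
- jar_blue: bystander beside the work: open clear glass jar with dull blue glaze, 52 mm across x 62 high; origin at the centre of its underside.
- jar_cream: bystander beside the work: clear jar of cream slip with a dark grey lid, 50 mm across x 66 high; origin at the centre of its underside.
There are look-alikes about, which are no part of the job. Leave any orange look-alike of the part that bears tile_deep_centre alone.

How it is judged:
By the outcome, as a careful person would: the job done as asked, in the order asked, and still so for the second after the job is handed in, with the robot touching nothing.
It also fails if it takes over 96 s, if anything falls off the work surface, if the arm or the gripper's body presses on something with over 40 N, if the wrist force passes 120 N, or if a joint passes its speed limit or range.

ROBOT

A 6-joint arm with a two-finger parallel gripper is mounted at the origin on a cart in front of the work surface, level with it; the furniture and walls round the work are solid. World frame = base frame: x ahead of the robot, y to its left, z up, the work surface at z = 0. Lengths are in m, angles in rad, forces in N, time in s.
With the tool pointing down it reaches from about 0.3 to 0.775 m from the base axis. Payload 14.6 kg.
Tool frame: the origin (TCP) lies at the very end of the fingers, on their centre line; the grasp point (between the pads) lies 19 mm behind it; z points along the fingers, y is the line along which they close (so a half turn about z gives the same grasp; the last joint's range is limited). The gripper opens to 94 mm and grips with 3 to 60 N. Pads are 16 mm wide; open, the fingers measure 119 mm over their backs; the gripper's body (75 mm by 177 mm) begins 78 mm behind the grasp point.
Start: joints at [-1.349, 0.3, 1.521, -0, 1.321, -0.067], TCP at [0.157, -0.527, 0.205] pointing down, gripper open.
Joint ranges: [-3.03, 3.03], [-0.79, 2.21], [0.23, 2.52], [-1.04, 4.18], [0, 3.07], [-2.55, 2.55]. Speed limits (rad/s): [2.22, 2.22, 2.57, 3.14, 3.14, 3.14].

INTERFACE

Orientations are given as [roll, pitch, yaw] about the fixed x, y, z axes, in that order (R = Rz(yaw) Ry(pitch) Rx(roll)).
In Python, from station import * gives the robot as it stands.
- The arm moves only by the tool jog_arm, never from a script. Its argument "rows" is a list of rows, each a list of 3 entries, a list of its own where there are three numbers: the shift along the tool's x, y, z in m, then the turn about the tool's z in degrees, then the finger opening in m, from 0 to 0.094. A call has 1 to 12 rows; each row shifts and turns the commanded pose from where the row before left it, along the tool's axes as they then stand; what a row does not reach is not made up. A row lasts 1/12 s, in which the tool goes at most 41.7 mm and 7.16 degrees, less where a joint would pass 70% of its speed; a pose out of reach is approached as far as the arm can. A call is refused whole if a number of a shift passes 0.0417 or a number of a turn 7.16, either way. A call with a gripper value outside its range is refused whole. The fingers move at their own pace and stop on an object; "squeeze" is the grip in N (left out, the last holds). Time passes only in rows, so rows that do not move let the fingers close. It gives the time, the measured TCP pose, the force, the opening and the grip force at its end, in the units of the state.
- get_obs(): the state, without advancing time (a new reading comes with each control period).
- camera(name): name is "side" or "top"; returns a dict with "image" (480x640x3 uint8, red, green, blue), "range_z" (480x640 float32, m along the optical axis (not along the pixel's ray), 0 where there is no reading), "K" (3x3 intrinsics, pixels), "world_from_camera" (4x4, takes a point from camera to world coordinates). Camera axes: x right, y up, looking along -z (the intrinsics and any distortion apply to the point x, -y, -z); pixel columns grow to the right and rows downward; lengths in m; the calibration is good to about 2 mm. A picture is of the moment at which its call begins.
- hand_in(): hands the job in; it is judged then, once.
Trained networks look in a picture, given as the dict that the camera call returned (one of the last four; its "shot" number tells which), for a name from the list of things; names that differ only in an ending like _2 or _b are one class to them, and where a whole thing is asked for, a point or a joint stands for the part that bears it (a point fixed in the world has none). Each returns a list of dicts, best first, with "p" (0 to 1); they miss things now and then, are a little off and sometimes report something else, mostly with a low value. They report only what shows in the picture. A call takes as long as a camera call. They do not tell look-alikes from the thing itself.
- search_frame(label, picture): "at" ([column, row] as shares, 0 to 1, of the picture: columns of its width, rows of its height, amid what is visible of it).
- spot_point(label, picture): "at" ([column, row] as shares, 0 to 1, of the picture: columns of its width, rows of its height: a listed point, or the origin of a listed thing).
The state is a dict: "time_s": time; "qpos": joint angles; "joint_vel": joint speeds; "tau": joint torques, N m; "ee_pos": TCP position; "eef_rot": TCP orientation; "force": force on the tool from outside, world axes, zero at the start; "moment": the same for the moment, N m; "grip_width": finger opening in m; "grip_force": force on a finger pad.
Only numpy, scipy, OpenCV 4.12 (cv2) and the standard library are available. Lean on these libraries where they do the work, as an engineer would, in place of code of your own. Each camera call takes 0.05 s, during which the arm holds its last target. There are 200 camera calls.

## Working session

There is one attempt and no reset: what is moved stays moved. The work goes in short steps, Python scripts to look and compute and a tool call to move; the robot and the scene stay as the last step left them, time stands still between calls to the robot, and variables do not carry over. Pictures are saved under pics/ and viewed, at most 14 in all, crops included, and the job is handed in when it is done.

Besides the shell and the picture viewer there is one more tool, called as name(argument=value, ...) on one line, values as JSON. jog_arm: Moves the arm, as the interface text tells. Its arguments: {"type":"object","properties":{"rows":{"type":"array","items":{"type":"array"}},"squeeze":{"type":"number"}},"required":["rows"]}

```bash
mkdir -p pics; ls; python3 - <<'E'
from station import *
import cv2,numpy as np
for n in("top","side"):
    c=camera(n); cv2.imwrite(f"pics/{n}0.png",c["image"][:,:,::-1]); print(n,c["K"].round(1).tolist(),c["world_from_camera"].round(3).tolist())
    np.savez(f"{n}0.npz",**{k:c[k] for k in("image","range_z","K","world_from_camera")})
    for l in("tile_pale_centre","tile_sky_centre","tile_mid_centre","tile_deep_centre","master_white","master_cobalt","bay_a"):
        print(l,[(np.round(np.array(d["at"])*[640,480]).tolist(),round(d["p"],2)) for d in spot_point(l,c)[:5]])
o=get_obs();print(o["ee_pos"],o["eef_rot"],o["time_s"],o["grip_width"])
E
```

```text
pics
top [[549.7, 0.0, 321.7], [0.0, 549.7, 231.8], [0.0, 0.0, 1.0]] [[0.093, 0.976, -0.199, 0.31], [-0.996, 0.09, -0.022, -0.034], [-0.003, 0.2, 0.98, 1.244], [0.0, 0.0, 0.0, 1.0]]
tile_pale_centre [([272.0, 266.0], 0.63), ([361.0, 220.0], 0.21)]
tile_sky_centre [([440.0, 309.0], 0.95)]
tile_mid_centre [([212.0, 280.0], 0.79)]
tile_deep_centre [([336.0, 288.0], 0.63), ([373.0, 285.0], 0.58)]
master_white [([416.0, 227.0], 0.69), ([485.0, 280.0], 0.67)]
master_cobalt [([284.0, 215.0], 0.82)]
bay_a [([363.0, 223.0], 0.95), ([309.0, 217.0], 0.95), ([333.0, 215.0], 0.93), ([388.0, 224.0], 0.68)]
side [[556.0, 0.0, 318.5], [0.0, 556.0, 235.3], [0.0, 0.0, 1.0]] [[0.92, 0.206, -0.333, 0.068], [-0.391, 0.525, -0.756, -1.059], [0.02, 0.826, 0.564, 0.826], [0.0, 0.0, 0.0, 1.0]]
tile_pale_centre [([280.0, 218.0], 0.95)]
tile_sky_centre [([315.0, 319.0], 0.64), ([348.0, 246.0], 0.38)]
tile_mid_centre [([248.0, 202.0], 0.6)]
tile_deep_centre [([304.0, 276.0], 0.86), ([288.0, 254.0], 0.73), ([289.0, 177.0], 0.18)]
master_white [([383.0, 287.0], 0.81)]
master_cobalt [([326.0, 220.0], 0.69)]
bay_a [([359.0, 256.0], 0.75), ([337.0, 230.0], 0.71), ([349.0, 246.0], 0.53), ([371.0, 268.0], 0.46)]
[ 0.15664059 -0.52721155  0.2054626 ] [-3.14159163e+00 -4.66279008e-05  2.88749857e-01] 0.8 0.09433537596795813
```

```bash
python3 - <<'E'
import cv2
a=cv2.imread("pics/top0.png");cv2.imwrite("pics/top0c.png",cv2.resize(a[180:350,180:500],(800,425),interpolation=cv2.INTER_CUBIC))
b=cv2.imread("pics/side0.png");cv2.imwrite("pics/side0c.png",cv2.resize(b[130:360,210:450],(626,600),interpolation=cv2.INTER_CUBIC))
E
```

```text
(no output)
```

View pics/top0.png

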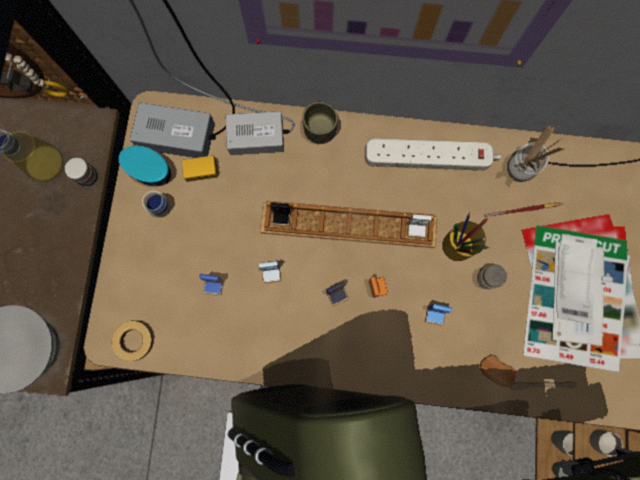

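View pics/top0c.png

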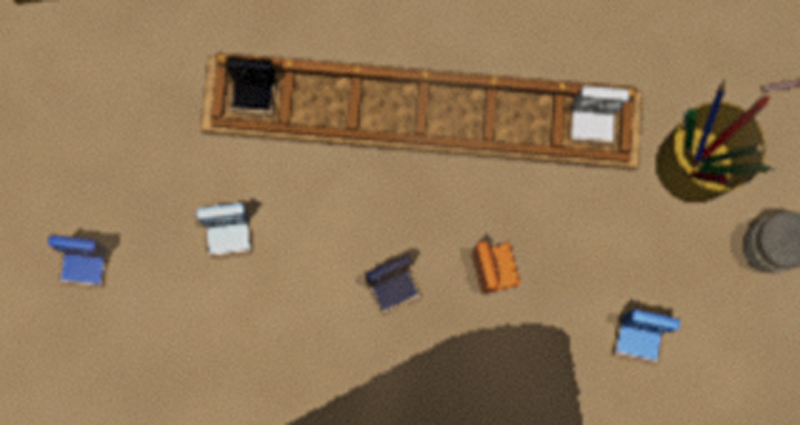

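View pics/side0c.png

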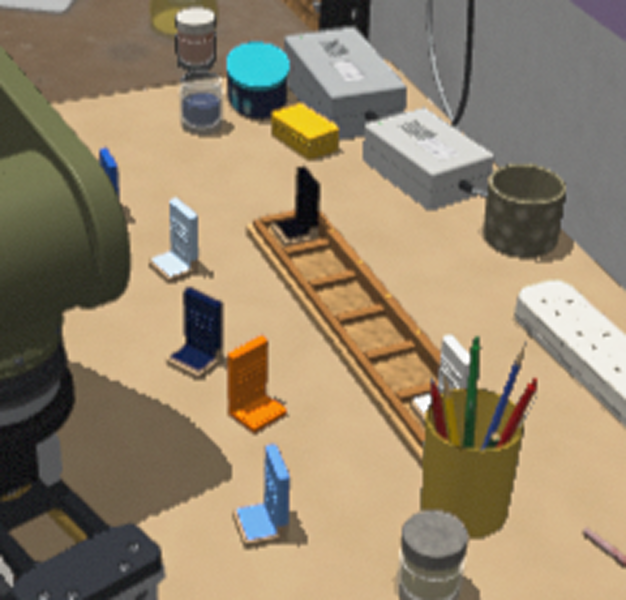

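Top view: pale tile at about (269,270), mid (212,284), deep (337,291) and sky (438,313). The orange look-alike is at (378,286), and its colour rules it out, so I leave it alone. Master white sits at the right end (418,226) and cobalt at the left (281,214), so from white towards cobalt (right to left) the order is pale, sky, mid, deep. The pencil pot stands at (463,240). The crops confirm all of this.

Next I'll fit each tile's L shape to its silhouette.

```bash
cat > fit.py <<'E'
import numpy as np,cv2
from scipy.optimize import minimize
def load(n): return dict(np.load(n))
def pts(c):
    K,T=c["K"],c["world_from_camera"];v,u=np.mgrid[:480,:640];z=c["range_z"]
    P=np.stack([(u-K[0,2])*z/K[0,0],-(v-K[1,2])*z/K[1,1],-z],-1)
    return P@T[:3,:3].T+T[:3,3]
def proj(c,P):
    K,T=c["K"],c["world_from_camera"];q=(P-T[:3,3])@T[:3,:3]
    return np.stack([K[0,0]*q[:,0]/-q[:,2]+K[0,2],K[1,1]*-q[:,1]/-q[:,2]+K[1,2]],1)
def box(lo,hi): return np.array([[x,y,z] for x in(lo[0],hi[0]) for y in(lo[1],hi[1]) for z in(lo[2],hi[2])])
TILE=[box((-.0045,-.02,0),(.0045,.02,.07)),box((-.0315,-.02,0),(-.0045,.02,.009))]
def place(B,x,y,a,z0):
    R=np.array([[np.cos(a),-np.sin(a),0],[np.sin(a),np.cos(a),0],[0,0,1]]);return B@R.T+[x,y,z0]
S=6
def render(c,p,z0,w,model=TILE):
    u0,v0,u1,v1=w;m=np.zeros(((v1-v0)*S,(u1-u0)*S),np.uint8)
    for B in model:
        h=cv2.convexHull(((proj(c,place(B,*p,z0))-[u0-.5,v0-.5])*S).astype(np.float32))
        cv2.fillConvexPoly(m,np.round(h*16-8).astype(np.int32),255,shift=4)
    return cv2.resize(m,(u1-u0,v1-v0),interpolation=cv2.INTER_AREA)/255.
def fit(views,p0,z0):
    "views: list of (cam,mask,window)"
    f=lambda q:sum(np.abs(render(c,(p0[0]+q[0]/1e3,p0[1]+q[1]/1e3,p0[2]+q[2]/57.3),z0,w)-m[w[1]:w[3],w[0]:w[2]]).sum() for c,m,w in views)
    best=None
    for a in(-20,-8,0,8,20):
        r=minimize(f,[0,0,a],method="Nelder-Mead",options=dict(initial_simplex=[[0,0,a],[6,0,a],[0,6,a],[0,0,a+8]]))
        r=minimize(f,r.x,method="Nelder-Mead",options=dict(initial_simplex=r.x+np.array([[0,0,0],[2,0,0],[0,2,0],[0,0,3]])))
        if best is None or r.fun<best.fun: best=r
    q=best.x;n=sum(m[w[1]:w[3],w[0]:w[2]].sum() for c,m,w in views)
    return np.array([p0[0]+q[0]/1e3,p0[1]+q[1]/1e3,p0[2]*57.3+q[2]]),best.fun/n
E
python3 - <<'E'
from fit import *
t=load("top0.npz");s=load("side0.npz")
for c,n,(u,v) in((t,"t",(300,310)),(s,"s",(210,270))):
    P=pts(c);print(n,P[300:310,290:300,2].mean(),P[300:310,290:300,2].std())
    lab=cv2.cvtColor(c["image"],cv2.COLOR_RGB2LAB).astype(int);c["lab"]=lab
for n,(u,v) in dict(pale=(269,270),mid=(212,284),deep=(337,291),sky=(438,313),white=(418,226),cob=(281,214),rackfloor=(350,222),table=(300,270),shadow=(400,350),tshadow=(346,285)).items():
    print(n,t["lab"][v,u],pts(t)[v,u].round(3))
E
```

```text
t 0.0004917200874394423 0.002170143593235843
s 0.0008320812207811035 0.0016447125015624045
pale [140 124 125] [0.462 0.104 0.011]
mid [113 140  89] [0.419 0.227 0.014]
deep [ 62 131 126] [ 0.43  -0.054  0.006]
sky [156 125  98] [ 0.402 -0.282  0.009]
white [203 129 129] [ 0.591 -0.223  0.029]
cob [  7 130 127] [0.589 0.089 0.031]
rackfloor [110 141 157] [ 0.586 -0.069  0.03 ]
table [151 131 151] [0.47  0.034 0.002]
shadow [ 75 131 142] [ 0.313 -0.204 -0.003]
tshadow [137 132 149] [ 0.446 -0.073  0.002]
```

```bash
cat > go.py <<'E'
from fit import *
def lab(c): return cv2.cvtColor(c["image"],cv2.COLOR_RGB2LAB).astype(int)
def win(c,p,z0,pad=7):
    q=proj(c,np.vstack([place(B,*p,z0) for B in TILE]));a=np.floor(q.min(0)-pad).astype(int);b=np.ceil(q.max(0)+pad).astype(int);return (a[0],a[1],b[0],b[1])
def mask(c,kind):
    L=lab(c)
    if kind=="cob": return (L[...,0]<38)*1.
    return (L[...,2]<{"deep":135,"white":141}.get(kind,137))*1.
E
python3 - <<'E'
from go import *
t=load("top0.npz");s=load("side0.npz")
g=dict(pale=(.475,.106,0),mid=(.435,.228,-.2),deep=(.435,-.05,.3),sky=(.41,-.28,-.1),white=(.605,-.223,-.05),cob=(.605,.09,-.05))
outs=[]
for n,p in g.items():
    z0=.017 if n in("white","cob") else 0
    r={}
    for tag,cs in dict(top=[t],side=[s],both=[t,s]).items():
        if n in("mid","white") and tag!="top": continue
        p,e=np.array(p),0
        for _ in range(2):
            p,e=fit([(c,mask(c,n),win(c,p,z0)) for c in cs],p,z0); p[2]/=57.3
        print(n,tag,p[:2].round(4),round(p[2]*57.3,1),"err",round(e,3))
        for c,im in((t,0),):
            w=win(c,p,z0);a=cv2.resize(c["image"][w[1]:w[3],w[0]:w[2],::-1],(130,130),interpolation=cv2.INTER_NEAREST)
            if tag in("top",): 
                m=cv2.resize(((render(c,p,z0,w)>.5)*255).astype(np.uint8),(130,130),interpolation=cv2.INTER_NEAREST)
                k=cv2.resize(mask(c,n)[w[1]:w[3],w[0]:w[2]]*255,(130,130),interpolation=cv2.INTER_NEAREST)
                outs.append(np.vstack([a,cv2.merge([m,k.astype(np.uint8),m])]))
cv2.imwrite("pics/fit.png",np.hstack(outs))
E
```

```text
pale top [0.4698 0.1026] 14.5 err 0.137
pale side [0.4723 0.112 ] 10.8 err 0.283
pale both [0.4695 0.1031] 10.9 err 0.25
mid top [0.4305 0.2281] 2.6 err 0.116
deep top [ 0.4342 -0.0479] 33.0 err 0.275
deep side [ 0.4372 -0.039 ] 21.2 err 0.379
deep both [ 0.4341 -0.0477] 22.3 err 0.335
sky top [ 0.4113 -0.2792] -9.0 err 0.08
sky side [ 0.4134 -0.27  ] -6.5 err 0.24
sky both [ 0.4109 -0.278 ] -8.2 err 0.191
white top [ 0.6004 -0.2218] -0.2 err 0.13
cob top [0.5974 0.0879] 6.0 err 0.379
cob side [0.6054 0.1044] -6.6 err 0.516
cob both [0.5984 0.0891] -7.5 err 0.449
```

View pics/fit.png

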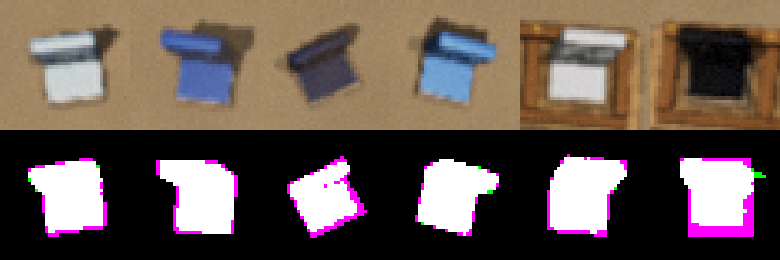

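```bash
python3 - <<'E'
from go import *
t=load("top0.npz");s=load("side0.npz")
g=dict(pale=(.4698,.1026,.22),mid=(.4305,.228,.04),deep=(.434,-.048,.4),sky=(.411,-.279,-.15),white=(.600,-.222,-.04),cob=(.600,.088,-.04))
for n,p in g.items():
    z0=.017 if n in("white","cob") else 0
    for tag,c in(("t",t),("s",s)):
        P=pts(c)
        for lo,hi in((.05,.08),(.02,.05)):
            m=(abs(P[...,0]-p[0])<.03)&(abs(P[...,1]-p[1])<.03)&(P[...,2]>lo+z0)&(P[...,2]<hi+z0)
            if m.sum()>4: Q=P[m];print(n,tag,lo,m.sum(),Q.mean(0).round(4),"range",(np.ptp(Q,axis=0)).round(3), "ang %.1f"%(-np.degrees(np.arctan(np.polyfit(Q[:,1],Q[:,0],1)[0]))))
outs=[]
for n in("pale","deep","sky","cob"):
    p=g[n];z0=.017*(n=="cob");w=win(s,p,z0,10)
    a=cv2.resize(s["image"][w[1]:w[3],w[0]:w[2],::-1],(190,250),interpolation=cv2.INTER_NEAREST)
    m=cv2.resize(((render(s,p,z0,w)>.5)*255).astype(np.uint8),(190,250),interpolation=cv2.INTER_NEAREST)
    k=cv2.resize(mask(s,n)[w[1]:w[3],w[0]:w[2]]*255,(190,250),interpolation=cv2.INTER_NEAREST).astype(np.uint8)
    outs.append(np.vstack([a,cv2.merge([m,k,m])]))
cv2.imwrite("pics/fit2.png",np.hstack(outs))
E
```

```text
pale t 0.05 115 [0.467  0.1013 0.0672] range [0.018 0.041 0.024] ang 12.2
pale t 0.02 35 [0.4644 0.0979 0.0344] range [0.015 0.037 0.029] ang 15.1
pale s 0.05 102 [0.4667 0.0945 0.063 ] range [0.018 0.046 0.027] ang 14.1
pale s 0.02 104 [0.4658 0.0933 0.0349] range [0.018 0.045 0.03 ] ang 16.3
mid t 0.05 113 [0.4284 0.2242 0.0677] range [0.011 0.04  0.027] ang -0.4
mid t 0.02 30 [0.4254 0.2171 0.0361] range [0.009 0.038 0.029] ang 5.6
mid s 0.05 62 [0.4276 0.2166 0.065 ] range [0.012 0.043 0.023] ang 1.3
mid s 0.02 11 [0.4317 0.2047 0.0419] range [0.007 0.008 0.015] ang -5.3
deep t 0.05 106 [ 0.4324 -0.0471  0.068 ] range [0.026 0.038 0.027] ang 27.2
deep t 0.02 16 [ 0.4279 -0.0473  0.0376] range [0.018 0.036 0.03 ] ang 26.4
deep s 0.05 148 [ 0.4324 -0.0539  0.0627] range [0.03  0.04  0.023] ang 29.6
deep s 0.02 153 [ 0.4318 -0.0546  0.0356] range [0.028 0.042 0.03 ] ang 31.6
sky t 0.05 117 [ 0.409  -0.2753  0.067 ] range [0.014 0.04  0.024] ang -6.7
sky t 0.02 27 [ 0.4071 -0.2685  0.0356] range [0.013 0.034 0.029] ang -14.3
sky s 0.05 132 [ 0.4074 -0.2851  0.0645] range [0.014 0.044 0.023] ang -4.5
sky s 0.02 103 [ 0.4058 -0.2889  0.0347] range [0.01  0.044 0.03 ] ang 1.8
white t 0.05 131 [ 0.5974 -0.2196  0.0832] range [0.011 0.041 0.025] ang 0.0
white t 0.02 76 [ 0.5983 -0.2167  0.0484] range [0.026 0.059 0.03 ] ang -3.7
white s 0.05 126 [ 0.5958 -0.2251  0.0803] range [0.012 0.044 0.024] ang -1.1
white s 0.02 59 [ 0.5944 -0.2219  0.0567] range [0.007 0.042 0.029] ang 2.1
cob t 0.05 123 [0.5954 0.089  0.0839] range [0.012 0.041 0.026] ang 0.9
cob t 0.02 77 [0.5969 0.0856 0.0495] range [0.026 0.059 0.03 ] ang 15.3
cob s 0.05 88 [0.5947 0.0799 0.0803] range [0.013 0.044 0.024] ang 4.2
cob s 0.02 98 [0.5957 0.0804 0.0511] range [0.025 0.049 0.03 ] ang 9.5
```

View pics/fit2.png

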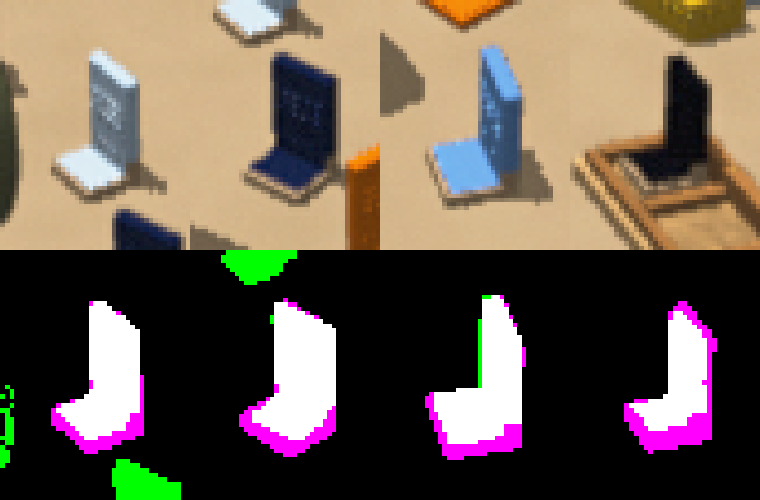

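```bash
sed -i 's/box((-.0045,-.02,0)/box((-.0045,-.02,.0065)/; s/box((-.0315,-.02,0)/box((-.0315,-.02,.0065)/' fit.py; sed -i 's/"deep":135,"white":141/"deep":138,"white":142/' go.py
python3 - <<'E'
from go import *
t=load("top0.npz");s=load("side0.npz")
g=dict(pale=(.4698,.1026,.22),mid=(.4305,.228,.04),deep=(.434,-.048,.48),sky=(.411,-.279,-.15),white=(.600,-.222,-.04),cob=(.600,.088,-.0))
for n,p in g.items():
    z0=.017 if n in("white","cob") else 0
    for tag,cs in dict(top=[t],side=[s],both=[t,s]).items():
        if n in("mid","white") and tag!="top": continue
        p,e=np.array(g[n]),0
        for _ in range(2):
            p,e=fit([(c,mask(c,n),win(c,p,z0,4)) for c in cs],p,z0); p[2]/=57.3
        print(n,tag,p[:2].round(4),round(p[2]*57.3,1),"err",round(e,3))
# rack direction: front/back edges from depth (top), points z .02-.045 high rail
P=pts(t);m=(P[...,2]>.03)&(P[...,2]<.045)&(P[...,0]>.60)&(P[...,0]<.64)&(P[...,1]<.06)&(P[...,1]>-.19)
Q=P[m];print("rail",m.sum(),Q.mean(0),np.degrees(np.arctan(np.polyfit(Q[:,1],Q[:,0],1)[0])))
# rack silhouette (wood: b>158?) 
L=lab(t);r=(L[...,1]>135)&(L[...,2]>152);print("wood px",r[195:255,255:445].sum())
mm=np.zeros_like(r);mm[195:255,255:445]=r[195:255,255:445]
cnt=max(cv2.findContours(cv2.morphologyEx(mm.astype(np.uint8),cv2.MORPH_CLOSE,np.ones((7,7))),0,2)[0],key=cv2.contourArea)
bx=cv2.boxPoints(cv2.minAreaRect(cnt));K,T=t["K"],t["world_from_camera"]
for u,v in bx:
    d=T[:3,:3]@np.array([(u-K[0,2])/K[0,0],-(v-K[1,2])/K[1,1],-1]);X=T[:3,3]+d*(.02-T[2,3])/d[2];print("corner",(u,v),X.round(4))
E
```

```text
pale top [0.4699 0.1027] 14.5 err 0.113
pale side [0.4697 0.1044] 11.1 err 0.12
pale both [0.4694 0.103 ] 11.7 err 0.126
mid top [0.4303 0.2269] 2.5 err 0.088
deep top [ 0.4343 -0.0474] 31.3 err 0.182
deep side [ 0.4343 -0.0464] 21.7 err 0.165
deep both [ 0.4345 -0.0471] 23.5 err 0.192
sky top [ 0.4112 -0.2787] -9.2 err 0.067
sky side [ 0.4112 -0.2754] -5.8 err 0.139
sky both [ 0.4109 -0.278 ] -8.3 err 0.119
white top [ 0.6003 -0.2214] -0.7 err 0.077
cob top [0.5976 0.0879] 5.5 err 0.338
cob side [0.6012 0.0955] -6.8 err 0.36
cob both [0.5982 0.0889] -6.6 err 0.356
rail 521 [ 0.61286795 -0.0637369   0.03554754] -0.3938390974597634
wood px 3791
corner (np.float32(259.84848), np.float32(231.80547)) [0.5461 0.133  0.02  ]
corner (np.float32(262.50687), np.float32(200.12645)) [0.6206 0.1355 0.02  ]
corner (np.float32(437.36642), np.float32(214.79997)) [ 0.623  -0.2666  0.02  ]
corner (np.float32(434.70804), np.float32(246.47899)) [ 0.5489 -0.2643  0.02  ]
```

jog_arm(rows=[[[0, 0, 0], -6.5, 0.05], [[0, 0, 0], -6.5, 0.05], [[0, 0, 0], -6.5, 0.05], [[0, 0, 0], -6.5, 0.05], [[0, 0, 0], -6.5, 0.05], [[0, 0, 0], -6.5, 0.05], [[0, 0, 0], -6.5, 0.05], [[0, 0, 0], -6.5, 0.05], [[0, 0, 0], -6.5, 0.05], [[0, 0, 0], -6.5, 0.05]], squeeze=15)

```text
time_s: 1.63
ee_pos: [0.1566, -0.5272, 0.2054]
eef_rot: [-3.142, 0.0, 1.429]
force: [0.2, 0.9, -0.5]
grip_width: 0.0499
grip_force: 0.0
```

```bash
cat > mv.py <<'E'
import sys,numpy as np
from station import *
def rel(x,y,z,th):
    o=get_obs();p=np.array(o["ee_pos"]);a=o["eef_rot"][2];d=np.array([x,y,z])-p
    tx=np.array([np.cos(a),np.sin(a)]);ty=np.array([np.sin(a),-np.cos(a)])
    turn=-((90+th-np.degrees(a)+180)%360-180)
    ta=a-np.radians(0)
    s=[d[:2]@tx,d[:2]@ty,-d[2]]
    n=max(np.ceil(np.linalg.norm(s)/.040),np.ceil(abs(turn)/7))
    a2=np.radians(90+th);s2=[d[:2]@[np.cos(a2),np.sin(a2)],d[:2]@[np.sin(a2),-np.cos(a2)],-d[2]]
    print("t%.1f"%o["time_s"],"pos",p.round(4),"th %.1f"%(np.degrees(a)-90),"roll/pitch",np.degrees(o["eef_rot"][:2]).round(1),"w",round(o["grip_width"],4),"gf",round(o["grip_force"],1),"F",np.round(o["force"],1),"\n total tool shift now",np.round(s,4),"turn %.1f"%turn,"| after turn",np.round(s2,4),"rows",n)
rel(*map(float,sys.argv[1:5]))
E
python3 mv.py .411 -.278 .15 -8
python3 - <<'E'
from go import *
P=pts(load("top0.npz"));
for x0 in np.arange(.48,.7,.02): print(round(x0,2),[round(float(P[(abs(P[...,0]-x0)<.01)&(abs(P[...,1]-y)<.01)][:,2].max(initial=0)),3) for y in np.arange(-.26,-.46,-.02)])
E
```

```text
t1.6 pos [ 0.1566 -0.5272  0.2054] th -8.1 roll/pitch [-180.    0.] w 0.0499 gf 0.0 F [ 0.2  0.9 -0.5] 
 total tool shift now [0.2827 0.2166 0.0554] turn -0.1 | after turn [0.2822 0.2172 0.0554] rows 10.0
0.48 [0.007, 0.005, 0.009, 0.006, 0.006, 0.067, 0.071, 0.071, 0.069, 0.007]
0.5 [0.007, 0.007, 0.007, 0.006, 0.005, 0.07, 0.07, 0.071, 0.065, 0.006]
0.52 [0.007, 0.006, 0.13, 0.144, 0.101, 0.007, 0.068, 0.068, 0.005, 0.006]
0.54 [0.017, 0.119, 0.101, 0.108, 0.147, 0.101, 0.006, 0.007, 0.007, 0.007]
0.56 [0.029, 0.125, 0.116, 0.059, 0.107, 0.107, 0.007, 0.006, 0.006, 0.006]
0.58 [0.029, 0.149, 0.115, 0.114, 0.143, 0.1, 0.008, 0.007, 0.007, 0.009]
0.6 [0.031, 0.007, 0.151, 0.135, 0.149, 0.0, 0.005, 0.005, 0.01, 0.005]
0.62 [0.039, 0.008, 0.007, 0.006, 0.004, 0.007, 0.006, 0.007, 0.005, 0.005]
0.64 [0.007, 0.006, 0.007, 0.008, 0.006, 0.007, 0.012, 0.014, 0.012, 0.01]
0.66 [0.005, 0.007, 0.007, 0.007, 0.004, 0.006, 0.006, 0.005, 0.005, 0.013]
0.68 [0.007, 0.009, 0.006, 0.006, 0.006, 0.006, 0.006, 0.007, 0.005, 0.006]
```

jog_arm(rows=[[[0.028, 0.022, 0.005], 0, 0.05], [[0.028, 0.022, 0.005], 0, 0.05], [[0.028, 0.022, 0.005], 0, 0.05], [[0.028, 0.022, 0.005], 0, 0.05], [[0.028, 0.022, 0.005], 0, 0.05], [[0.028, 0.022, 0.005], 0, 0.05], [[0.028, 0.022, 0.005], 0, 0.05], [[0.028, 0.022, 0.005], 0, 0.05], [[0.028, 0.022, 0.005], 0, 0.05], [[0.028, 0.02, 0.005], 0, 0.05], [[0, 0, 0], 0, 0.05]])

```text
time_s: 2.55
ee_pos: [0.416, -0.2786, 0.1546]
eef_rot: [-3.141, -0.001, 1.427]
force: [-0.7, -0.8, -0.6]
grip_width: 0.05
grip_force: 0.0
```

```bash
python3 mv.py .411 -.278 .036 -8
python3 - <<'E'
from go import *
from station import *
outs=[]
for n in("top","side"):
    c=camera(n);np.savez(n+"1.npz",**{k:c[k] for k in("image","range_z","K","world_from_camera")})
s=load("side1.npz");cv2.imwrite("pics/s1.png",cv2.resize(s["image"][170:370,220:400,::-1],(540,600),interpolation=cv2.INTER_CUBIC))
g=dict(mid=(.4305,.228,.02),pale=(.4698,.1026,.22),deep=(.434,-.048,.48))
t=load("top1.npz")
E
```

```text
t2.5 pos [ 0.416  -0.2786  0.1546] th -8.2 roll/pitch [-1.8e+02 -1.0e-01] w 0.05 gf 0.0 F [-0.7 -0.8 -0.6] 
 total tool shift now [-1.000e-04 -5.100e-03  1.186e-01] turn -0.2 | after turn [-1.000e-04 -5.100e-03  1.186e-01] rows 3.0
```

View pics/s1.png

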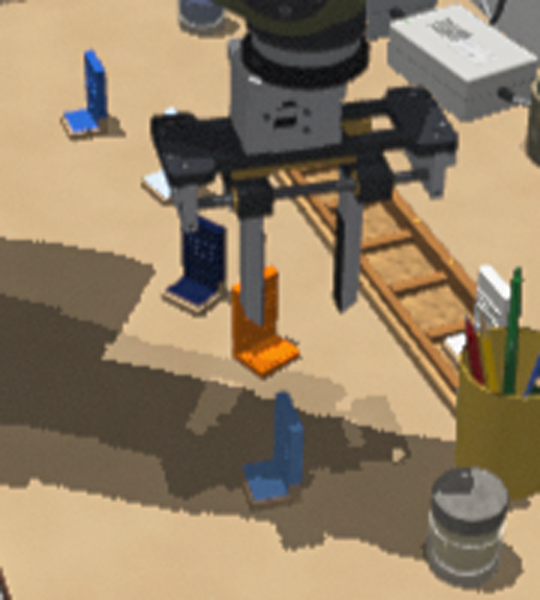

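The gripper hangs above sky, with its body lying along x and clear of the pot.

jog_arm(rows=[[[0, -0.003, 0.02], 0, 0.05], [[0, -0.002, 0.02], 0, 0.05], [[0, 0, 0.02], 0, 0.05], [[0, 0, 0.02], 0, 0.05], [[0, 0, 0.02], 0, 0.05], [[0, 0, 0.012], 0, 0.05], [[0, 0, 0.006], 0, 0.05], [[0, 0, 0], 0, 0.035], [[0, 0, 0], 0, 0.02]])

```text
time_s: 3.4
ee_pos: [0.4083, -0.2823, 0.038]
eef_rot: [3.141, 0.0, 1.422]
force: [0.1, -0.6, -0.3]
grip_width: 0.0402
grip_force: 0.0
```

jog_arm(rows=[[[0.0, 0, 0], 0, 0.016], [[0, 0, 0], 0, 0.012], [[0, 0, 0], 0, 0.004], [[0, 0, 0], 0, 0.004], [[0, 0, 0], 0, 0.004], [[0, 0, 0], 0, 0.004]])

```text
time_s: 3.9
ee_pos: [0.4087, -0.2817, 0.0378]
eef_rot: [3.141, 0.0, 1.423]
force: [0.8, -1.0, 2.7]
grip_width: 0.0087
grip_force: 15.0
```

```bash
python3 mv.py .5995 -.0974 .15 0.35
python3 - <<'E'
from go import *
from station import *
for n in("top","side"):
    c=camera(n);np.savez(n+"2.npz",**{k:c[k] for k in("image","range_z","K","world_from_camera")})
s=load("side2.npz");cv2.imwrite("pics/s2.png",cv2.resize(s["image"][220:350,240:380,::-1],(560,520),interpolation=cv2.INTER_CUBIC))
E
```

```text
t3.9 pos [ 0.4087 -0.2817  0.0378] th -8.4 roll/pitch [180.   0.] w 0.0087 gf 15.0 F [ 0.8 -1.   2.7] 
 total tool shift now [ 0.2103  0.1617 -0.1122] turn -8.8 | after turn [ 0.1831  0.192  -0.1122] rows 8.0
```

View pics/s2.png

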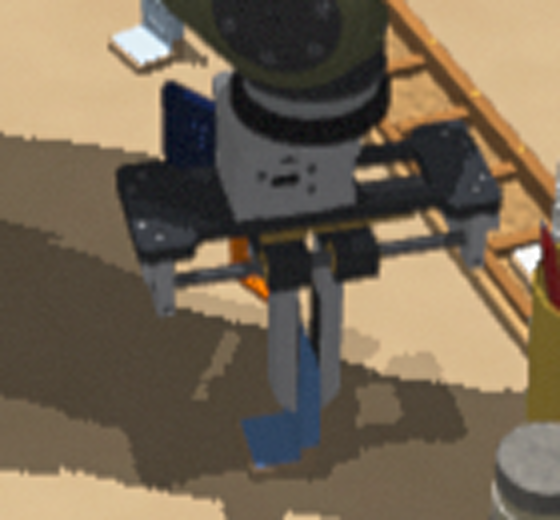

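jog_arm(rows=[[[0, 0, -0.02], 0, 0.004], [[0, 0, -0.032], -3, 0.004], [[0, 0, -0.032], -3, 0.004], [[0, 0, -0.028], -2.8, 0.004], [[0.022, 0.024, 0], 0, 0.004], [[0.022, 0.024, 0], 0, 0.004], [[0.022, 0.024, 0], 0, 0.004], [[0.022, 0.024, 0], 0, 0.004], [[0.022, 0.024, 0], 0, 0.004], [[0.022, 0.024, 0], 0, 0.004], [[0.022, 0.024, 0], 0, 0.004], [[0.022, 0.02, 0], 0, 0.004]])

```text
time_s: 5.0
ee_pos: [0.5965, -0.103, 0.1491]
eef_rot: [-3.141, -0.0, 1.577]
force: [0.1, 0.5, -0.5]
grip_width: 0.009
grip_force: 15.0
```

jog_arm(rows=[[[0, 0, 0], 0, 0.004], [[0, 0, 0], 0, 0.004], [[0, 0, 0], 0, 0.004]])

```text
time_s: 5.25
ee_pos: [0.5949, -0.1047, 0.149]
eef_rot: [-3.141, -0.0, 1.577]
force: [-0.3, -0.3, -1.2]
grip_width: 0.0086
grip_force: 15.0
```

```bash
python3 mv.py .5995 -.101 .06 0.35
cat > held.py <<'E'
import sys
from go import *
from station import *
n,ny,i=sys.argv[1],float(sys.argv[2]),sys.argv[3]
o=get_obs();e=o["ee_pos"];a=o["eef_rot"][2]
out={}
c=camera("side");np.savez(f"h{i}.npz",**{k:c[k] for k in("image","range_z","K","world_from_camera")})
z0=e[2]-.038 if ny else .017
p0=(e[0],e[1]+ny,a-np.pi/2) if ny else tuple(map(float,sys.argv[4:7]))
w=win(c,p0,z0,8);m=mask(c,n);M=render(c,p0,z0,w)
def ov(p):
    img=c["image"].copy()
    for B in TILE:
        cv2.polylines(img,[cv2.convexHull(np.round(proj(c,place(B,*p,z0))*16).astype(np.int32))],True,(255,0,0),1,shift=4)
    return cv2.resize(img[w[1]:w[3],w[0]:w[2],::-1],None,fx=6,fy=6,interpolation=cv2.INTER_NEAREST)
k=cv2.resize((m[w[1]:w[3],w[0]:w[2]]*255).astype(np.uint8),None,fx=6,fy=6,interpolation=cv2.INTER_NEAREST)
cv2.imwrite(f"pics/h{i}.png",np.hstack([cv2.resize(c["image"][w[1]:w[3],w[0]:w[2],::-1],None,fx=6,fy=6,interpolation=cv2.INTER_NEAREST),ov(p0)]))
E
python3 held.py sky .0037 3
```

```text
t5.2 pos [ 0.5949 -0.1047  0.149 ] th 0.4 roll/pitch [-179.9   -0. ] w 0.0086 gf 15.0 F [-0.3 -0.3 -1.2] 
 total tool shift now [0.0037 0.0046 0.089 ] turn 0.0 | after turn [0.0037 0.0046 0.089 ] rows 3.0
```

View pics/h3.png

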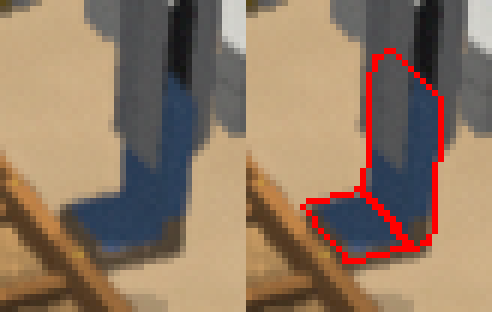

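jog_arm(rows=[[[0.002, 0.0025, 0.01], 0, 0.004], [[0.002, 0.002, 0.01], 0, 0.004], [[0, 0, 0.012], 0, 0.004], [[0, 0, 0.012], 0, 0.004], [[0, 0, 0.006], 0, 0.004], [[0, 0, 0], 0, 0.004], [[0, 0, 0], 0, 0.004], [[0, 0, 0], 0, 0.004]])

```text
time_s: 5.97
ee_pos: [0.6001, -0.1005, 0.0999]
eef_rot: [3.141, 0.0, 1.577]
force: [0.3, 0.3, 0.3]
grip_width: 0.0089
grip_force: 15.0
```

jog_arm(rows=[[[0, 0, 0.012], 0, 0.004], [[0, 0, 0.012], 0, 0.004], [[0, 0, 0.01], 0, 0.004], [[0, 0, 0.005], 0, 0.004], [[0, 0, 0.003], 0, 0.004], [[0, 0, 0.001], 0, 0.004], [[0, 0, 0], 0, 0.004], [[0, 0, 0], 0, 0.004], [[0, 0, 0], 0, 0.004]])

```text
time_s: 6.72
ee_pos: [0.6001, -0.1005, 0.0569]
eef_rot: [3.141, 0.0, 1.577]
force: [0.7, 0.5, 0.2]
grip_width: 0.0091
grip_force: 15.0
```

```bash
python3 mv.py .5995 -.101 .055 0.35; python3 - <<'E'
from go import *
from station import *
o=[]
for n,(a,b,c2,d) in dict(top=(190,260,300,400),side=(190,290,290,400)).items():
    c=camera(n);o.append(cv2.resize(c["image"][a:b,c2:d,::-1],(390,400),interpolation=cv2.INTER_CUBIC))
cv2.imwrite("pics/p4.png",np.hstack(o))
E
```

```text
t6.7 pos [ 0.6001 -0.1005  0.0569] th 0.3 roll/pitch [180.   0.] w 0.0091 gf 15.0 F [0.7 0.5 0.2] 
 total tool shift now [-0.0005 -0.0006  0.0019] turn -0.0 | after turn [-0.0005 -0.0006  0.0019] rows 1.0
```

View pics/p4.png

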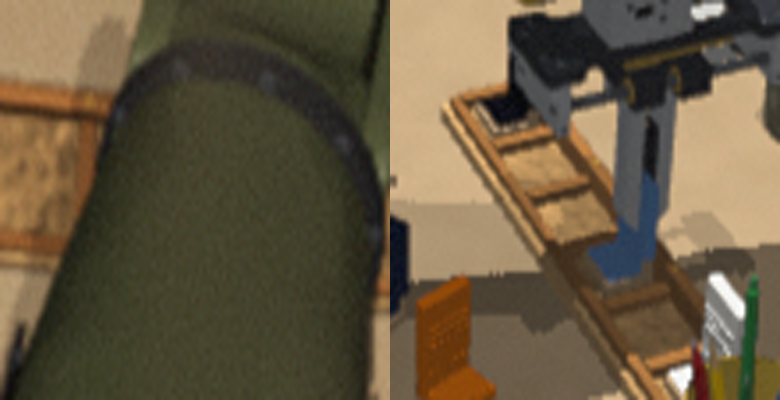

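Sky is hovering inside bay 2 from the white end, just above the cork. I'll lower it the last bit and release.

jog_arm(rows=[[[0, 0, 0.0015], 0, 0.004], [[0, 0, 0], 0, 0.004], [[0, 0, 0], 0, 0.01], [[0, 0, 0], 0, 0.014], [[0, 0, 0], 0, 0.02], [[0, 0, 0], 0, 0.026], [[0, 0, 0], 0, 0.03], [[0, 0, 0], 0, 0.03], [[0, 0, -0.01], 0, 0.03], [[0, 0, -0.02], 0, 0.03], [[0, 0, -0.03], 0, 0.03], [[0, 0, -0.04], 0, 0.03]])

```text
time_s: 7.82
ee_pos: [0.5988, -0.1002, 0.1547]
eef_rot: [-3.138, -0.001, 1.577]
force: [0.9, -0.0, 1.0]
grip_width: 0.0296
grip_force: 0.0
```

```bash
python3 mv.py .4695 .103 .155 12
```

```text
t7.8 pos [ 0.5988 -0.1002  0.1547] th 0.3 roll/pitch [-1.798e+02 -1.000e-01] w 0.0296 gf 0.0 F [ 0.9 -0.   1. ] 
 total tool shift now [ 0.2039 -0.128  -0.0003] turn -11.7 | after turn [ 0.2256 -0.0842 -0.0003] rows 7.0
```

jog_arm(rows=[[[0.0255, -0.016, 0], 0, 0.05], [[0.0255, -0.016, 0], 0, 0.05], [[0.0255, -0.016, 0], 0, 0.05], [[0.0255, -0.016, 0], 0, 0.05], [[0.0255, -0.016, 0], 0, 0.05], [[0.0255, -0.016, 0], 0, 0.05], [[0.0255, -0.016, 0], 0, 0.05], [[0.0255, -0.016, 0], 0, 0.05], [[0, 0, 0], -6, 0.05], [[0, 0, 0], -6, 0.05], [[0, 0, 0], 0, 0.05], [[0, 0, 0], 0, 0.05]])

```text
time_s: 8.82
ee_pos: [0.4708, 0.1028, 0.1556]
eef_rot: [3.141, 0.0, 1.783]
force: [-0.1, -0.4, -0.1]
grip_width: 0.0497
grip_force: 0.0
```

```bash
python3 mv.py .4695 .103 .036 12
cat > look.py <<'E'
import sys
from go import *
from station import *
# look.py idx name,x,y,thdeg,z0 ...
i=sys.argv[1];C={n:camera(n) for n in("top","side")}
for n,c in C.items(): np.savez(f"{n}{i}.npz",**{k:c[k] for k in("image","range_z","K","world_from_camera")})
for s in sys.argv[2:]:
    n,x,y,t,z0=s.split(",");z0=float(z0);g=(float(x),float(y),float(t)/57.3)
    for tag,cs in dict(top=[C["top"]],side=[C["side"]],both=list(C.values())).items():
        p=np.array(g)
        for _ in range(2):
            p,e=fit([(c,mask(c,n),win(c,p,z0,4)) for c in cs],p,z0); p[2]/=57.3
        print(n,tag,p[:2].round(4),round(p[2]*57.3,1),"err",round(e,3))
E
python3 look.py 5 sky,.5995,-.0974,0,.017 white,.6003,-.2214,0,.017 mid,.4303,.227,1,0
python3 - <<'E'
from go import *
o=[cv2.resize(load("top5.npz")["image"][190:320,190:450,::-1],(780,390),interpolation=cv2.INTER_CUBIC)]
cv2.imwrite("pics/p5.png",o[0])
E
```

```text
t8.8 pos [0.4708 0.1028 0.1556] th 12.2 roll/pitch [180.   0.] w 0.0497 gf 0.0 F [-0.1 -0.4 -0.1] 
 total tool shift now [ 0.0005 -0.0012  0.1196] turn 0.2 | after turn [ 0.0004 -0.0012  0.1196] rows 3.0
sky top [ 0.6002 -0.0964] 0.4 err 0.077
sky side [ 0.6015 -0.0941] -0.3 err 0.099
sky both [ 0.6005 -0.0959] -0.4 err 0.101
white top [ 0.6001 -0.2214] -0.1 err 0.089
white side [ 0.6042 -0.2112] -6.4 err 0.784
white both [ 0.5998 -0.2208] -2.1 err 0.466
mid top [0.4461 0.186 ] 58.5 err 0.964
mid side [0.431  0.2282] -0.3 err 0.151
mid both [0.4318 0.2304] -2.4 err 0.749
```

View pics/p5.png

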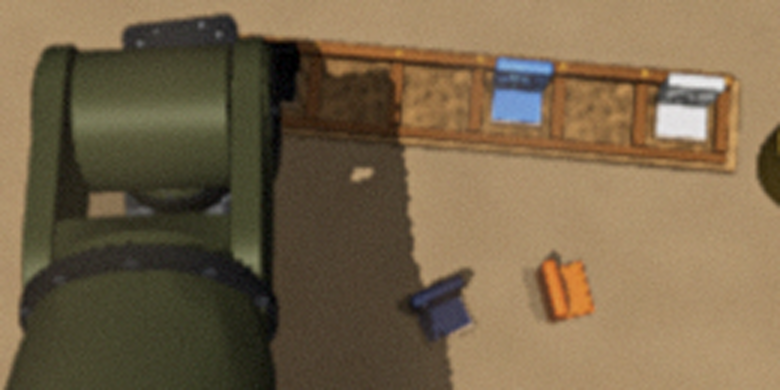

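Sky stands square in its bay (crop 522,95), within about 1 mm of the target. Next is pale.

jog_arm(rows=[[[0, -0.001, 0.02], 0, 0.05], [[0, 0, 0.02], 0, 0.05], [[0, 0, 0.02], 0, 0.05], [[0, 0, 0.02], 0, 0.05], [[0, 0, 0.02], 0, 0.05], [[0, 0, 0.012], 0, 0.05], [[0, 0, 0.006], 0, 0.05], [[0, 0, 0], 0, 0.03], [[0, 0, 0], 0, 0.018], [[0, 0, 0], 0, 0.012], [[0, 0, 0], 0, 0.004], [[0, 0, 0], 0, 0.004]])

```text
time_s: 9.92
ee_pos: [0.4701, 0.1027, 0.0376]
eef_rot: [3.14, 0.0, 1.786]
force: [-0.4, 0.6, 1.0]
grip_width: 0.0203
grip_force: 0.0
```

jog_arm(rows=[[[0, 0, 0], 0, 0.004], [[0, 0, 0], 0, 0.004], [[0, 0, 0], 0, 0.004]])

```text
time_s: 10.17
ee_pos: [0.4698, 0.1026, 0.0372]
eef_rot: [3.141, 0.0, 1.786]
force: [-0.5, -1.6, 3.4]
grip_width: 0.0091
grip_force: 15.0
```

```bash
python3 mv.py .5995 -.16 .17 0.35
```

```text
t10.2 pos [0.4698 0.1026 0.0372] th 12.3 roll/pitch [180.   0.] w 0.0091 gf 15.0 F [-0.5 -1.6  3.4] 
 total tool shift now [-0.2843  0.0705 -0.1328] turn 12.0 | after turn [-0.2634  0.1281 -0.1328] rows 9.0
```

jog_arm(rows=[[[0, 0, -0.02], 0, 0.004], [[0, 0, -0.035], 4, 0.004], [[0, 0, -0.04], 4, 0.004], [[0, 0, -0.038], 4, 0.004], [[-0.033, 0.016, 0], 0, 0.004], [[-0.033, 0.016, 0], 0, 0.004], [[-0.033, 0.016, 0], 0, 0.004], [[-0.033, 0.016, 0], 0, 0.004], [[-0.033, 0.016, 0], 0, 0.004], [[-0.033, 0.016, 0], 0, 0.004], [[-0.033, 0.016, 0], 0, 0.004], [[-0.032, 0.016, 0], 0, 0.004]])

```text
time_s: 11.17
ee_pos: [0.5996, -0.1615, 0.1697]
eef_rot: [-3.141, -0.0, 1.577]
force: [-0.1, -0.1, -0.2]
grip_width: 0.0089
grip_force: 15.0
```

jog_arm(rows=[[[0, 0, 0], 0, 0.004], [[0, 0, 0], 0, 0.004], [[0, 0, 0], 0, 0.004]])

```text
time_s: 11.42
ee_pos: [0.5989, -0.1592, 0.1695]
eef_rot: [-3.141, -0.0, 1.577]
force: [0.1, -0.0, -0.1]
grip_width: 0.0086
grip_force: 15.0
```

```bash
python3 mv.py .5995 -.1595 .10 0.35
```

```text
t11.4 pos [ 0.5989 -0.1592  0.1695] th 0.3 roll/pitch [-180.   -0.] w 0.0086 gf 15.0 F [ 0.1 -0.  -0.1] 
 total tool shift now [-0.0003  0.0006  0.0695] turn -0.0 | after turn [-0.0003  0.0006  0.0695] rows 2.0
```

jog_arm(rows=[[[0, 0.0005, 0.02], 0, 0.004], [[0, 0, 0.02], 0, 0.004], [[0, 0, 0.02], 0, 0.004], [[0, 0, 0.015], 0, 0.004], [[0, 0, 0.012], 0, 0.004], [[0, 0, 0.01], 0, 0.004], [[0, 0, 0.008], 0, 0.004], [[0, 0, 0.005], 0, 0.004], [[0, 0, 0.003], 0, 0.004], [[0, 0, 0], 0, 0.004], [[0, 0, 0], 0, 0.004]])

```text
time_s: 12.33
ee_pos: [0.6, -0.1597, 0.0574]
eef_rot: [3.141, 0.0, 1.577]
force: [0.3, -0.7, -0.6]
grip_width: 0.009
grip_force: 15.0
```

```bash
python3 mv.py .5995 -.1595 .0545 0.35
```

```text
t12.3 pos [ 0.6    -0.1597  0.0574] th 0.3 roll/pitch [180.   0.] w 0.009 gf 15.0 F [ 0.3 -0.7 -0.6] 
 total tool shift now [ 0.0002 -0.0005  0.0029] turn -0.0 | after turn [ 0.0002 -0.0005  0.0029] rows 1.0
```

jog_arm(rows=[[[0, 0, 0.0025], 0, 0.004], [[0, 0, 0], 0, 0.004], [[0, 0, 0], 0, 0.01], [[0, 0, 0], 0, 0.014], [[0, 0, 0], 0, 0.02], [[0, 0, 0], 0, 0.026], [[0, 0, 0], 0, 0.03], [[0, 0, 0], 0, 0.03], [[0, 0, -0.01], 0, 0.03], [[0, 0, -0.02], 0, 0.03], [[0, 0, -0.03], 0, 0.03], [[0, 0, -0.04], 0, 0.03]])

```text
time_s: 13.33
ee_pos: [0.5987, -0.1593, 0.1542]
eef_rot: [-3.138, -0.001, 1.577]
force: [0.3, 0.6, -0.2]
grip_width: 0.0299
grip_force: 0.0
```

```bash
python3 mv.py .4305 .228 .155 0.35
```

```text
t13.3 pos [ 0.5987 -0.1593  0.1542] th 0.3 roll/pitch [-1.798e+02 -1.000e-01] w 0.0299 gf 0.0 F [ 0.3  0.6 -0.2] 
 total tool shift now [ 0.3883 -0.1659 -0.0008] turn -0.0 | after turn [ 0.3883 -0.1658 -0.0008] rows 11.0
```

jog_arm(rows=[[[0.035, -0.015, 0], 0, 0.05], [[0.035, -0.015, 0], 0, 0.05], [[0.035, -0.015, 0], 0, 0.05], [[0.035, -0.015, 0], 0, 0.05], [[0.035, -0.015, 0], 0, 0.05], [[0.035, -0.015, 0], 0, 0.05], [[0.035, -0.015, 0], 0, 0.05], [[0.035, -0.015, 0], 0, 0.05], [[0.035, -0.015, 0], 0, 0.05], [[0.035, -0.015, 0], 0, 0.05], [[0.038, -0.015, 0], 0, 0.05], [[0, 0, 0], 0, 0.05]])

```text
time_s: 14.33
ee_pos: [0.4301, 0.2322, 0.1555]
eef_rot: [3.141, -0.001, 1.582]
force: [0.0, 0.2, 0.1]
grip_width: 0.0501
grip_force: 0.0
```

jog_arm(rows=[[[0, 0, 0], 0, 0.05], [[0, 0, 0], 0, 0.05]])

```text
time_s: 14.5
ee_pos: [0.4326, 0.2272, 0.155]
eef_rot: [3.141, -0.0, 1.577]
force: [-0.4, -0.8, -0.5]
grip_width: 0.0499
grip_force: 0.0
```

```bash
python3 mv.py .4305 .228 .036 0.35; python3 look.py 6 pale,.5999,-.1594,0,.017 sky,.5995,-.0964,0,.017 deep,.4345,-.047,25,0 | grep -v both
```

```text
t14.5 pos [0.4326 0.2272 0.155 ] th 0.4 roll/pitch [180.  -0.] w 0.0499 gf 0.0 F [-0.4 -0.8 -0.5] 
 total tool shift now [ 0.0008 -0.0021  0.119 ] turn 0.0 | after turn [ 0.0008 -0.0021  0.119 ] rows 3.0
pale top [ 0.6006 -0.161 ] -1.4 err 0.107
pale side [ 0.6022 -0.1575] -0.0 err 0.539
sky top [ 0.6001 -0.0968] -0.2 err 0.078
sky side [ 0.6016 -0.0943] -0.8 err 0.262
deep top [ 0.4345 -0.0473] 31.8 err 0.203
deep side [ 0.4345 -0.0458] 21.7 err 0.141
```

Pale is placed at (.6006, -.161), also within about 1.5 mm. Now mid.

jog_arm(rows=[[[0.001, -0.002, 0.02], 0, 0.05], [[0, 0, 0.02], 0, 0.05], [[0, 0, 0.02], 0, 0.05], [[0, 0, 0.02], 0, 0.05], [[0, 0, 0.02], 0, 0.05], [[0, 0, 0.012], 0, 0.05], [[0, 0, 0.006], 0, 0.05], [[0, 0, 0], 0, 0.03], [[0, 0, 0], 0, 0.018], [[0, 0, 0], 0, 0.012], [[0, 0, 0], 0, 0.004], [[0, 0, 0], 0, 0.004]])

```text
time_s: 15.6
ee_pos: [0.4308, 0.2285, 0.0372]
eef_rot: [3.14, -0.001, 1.577]
force: [-0.4, 0.6, -0.3]
grip_width: 0.0203
grip_force: 0.0
```

jog_arm(rows=[[[0, 0, 0], 0, 0.004], [[0, 0, 0], 0, 0.004], [[0, 0, 0], 0, 0.004]])

```text
time_s: 15.85
ee_pos: [0.4306, 0.2285, 0.0368]
eef_rot: [3.141, -0.0, 1.577]
force: [0.2, 0.5, 3.0]
grip_width: 0.009
grip_force: 15.0
```

```bash
python3 mv.py .5993 -.0354 .17 0.35
```

```text
t15.8 pos [0.4306 0.2285 0.0368] th 0.4 roll/pitch [180.  -0.] w 0.009 gf 15.0 F [0.2 0.5 3. ] 
 total tool shift now [-0.2649  0.1671 -0.1332] turn 0.0 | after turn [-0.2649  0.1671 -0.1332] rows 9.0
```

jog_arm(rows=[[[0, 0, -0.02], 0, 0.004], [[0, 0, -0.035], 0, 0.004], [[0, 0, -0.04], 0, 0.004], [[0, 0, -0.038], 0, 0.004], [[-0.033, 0.021, 0], 0, 0.004], [[-0.033, 0.021, 0], 0, 0.004], [[-0.033, 0.021, 0], 0, 0.004], [[-0.033, 0.021, 0], 0, 0.004], [[-0.033, 0.021, 0], 0, 0.004], [[-0.033, 0.021, 0], 0, 0.004], [[-0.033, 0.021, 0], 0, 0.004], [[-0.033, 0.02, 0], 0, 0.004]])

```text
time_s: 16.85
ee_pos: [0.5997, -0.0365, 0.1693]
eef_rot: [-3.141, -0.0, 1.577]
force: [0.2, 0.4, -0.7]
grip_width: 0.009
grip_force: 15.0
```

jog_arm(rows=[[[0, 0, 0], 0, 0.004], [[0, 0, 0], 0, 0.004], [[0, 0, 0], 0, 0.004]])

```text
time_s: 17.1
ee_pos: [0.5986, -0.0342, 0.169]
eef_rot: [-3.141, -0.0, 1.577]
force: [0.2, 0.1, -0.3]
grip_width: 0.0088
grip_force: 15.0
```

```bash
python3 mv.py .5993 -.0345 .0545 0.35
```

```text
t17.1 pos [ 0.5986 -0.0342  0.169 ] th 0.3 roll/pitch [-179.9   -0. ] w 0.0088 gf 15.0 F [ 0.2  0.1 -0.3] 
 total tool shift now [-0.0003  0.0007  0.1145] turn -0.0 | after turn [-0.0003  0.0007  0.1145] rows 3.0
```

jog_arm(rows=[[[0, 0.0005, 0.02], 0, 0.004], [[0, 0, 0.02], 0, 0.004], [[0, 0, 0.02], 0, 0.004], [[0, 0, 0.015], 0, 0.004], [[0, 0, 0.012], 0, 0.004], [[0, 0, 0.01], 0, 0.004], [[0, 0, 0.008], 0, 0.004], [[0, 0, 0.005], 0, 0.004], [[0, 0, 0.003], 0, 0.004], [[0, 0, 0], 0, 0.004], [[0, 0, 0], 0, 0.004]])

```text
time_s: 18.02
ee_pos: [0.5997, -0.0346, 0.0569]
eef_rot: [3.141, 0.0, 1.577]
force: [0.2, -0.8, -0.5]
grip_width: 0.0091
grip_force: 15.0
```

jog_arm(rows=[[[0, 0, 0.0025], 0, 0.004], [[0, 0, 0], 0, 0.004], [[0, 0, 0], 0, 0.01], [[0, 0, 0], 0, 0.014], [[0, 0, 0], 0, 0.02], [[0, 0, 0], 0, 0.026], [[0, 0, 0], 0, 0.03], [[0, 0, 0], 0, 0.03], [[0, 0, -0.01], 0, 0.03], [[0, 0, -0.02], 0, 0.03], [[0, 0, -0.03], 0, 0.03], [[0, 0, -0.04], 0, 0.03]])

```text
time_s: 19.02
ee_pos: [0.5984, -0.0345, 0.1538]
eef_rot: [-3.138, -0.0, 1.577]
force: [0.5, -1.0, 0.3]
grip_width: 0.03
grip_force: 0.0
```

```bash
python3 mv.py .4345 -.047 .155 26
```

```text
t19.0 pos [ 0.5984 -0.0345  0.1538] th 0.3 roll/pitch [-179.8   -0. ] w 0.03 gf 0.0 F [ 0.5 -1.   0.3] 
 total tool shift now [-0.0115 -0.164  -0.0012] turn -25.7 | after turn [ 0.0606 -0.1528 -0.0012] rows 5.0
```

jog_arm(rows=[[[-0.002, -0.033, 0], 0, 0.05], [[-0.002, -0.033, 0], 0, 0.05], [[-0.002, -0.033, 0], 0, 0.05], [[-0.002, -0.033, 0], 0, 0.05], [[-0.003, -0.032, 0], 0, 0.05], [[0, 0, 0], -6.5, 0.05], [[0, 0, 0], -6.5, 0.05], [[0, 0, 0], -6.5, 0.05], [[0, 0, 0], -6, 0.05], [[0, 0, 0], 0, 0.05], [[0, 0, 0], 0, 0.05]])

```text
time_s: 19.93
ee_pos: [0.4357, -0.0466, 0.1545]
eef_rot: [3.141, 0.0, 2.019]
force: [-0.7, 0.4, 0.6]
grip_width: 0.0497
grip_force: 0.0
```

```bash
python3 mv.py .4345 -.047 .036 26;  python3 look.py 7 mid,.599,-.035,0,.017 deep,.4345,-.047,25,0 | grep -v both
python3 - <<'E'
from go import *
o=[cv2.resize(load(n+"7.npz")["image"][a:b,c:d,::-1],(390,390),interpolation=cv2.INTER_CUBIC) for n,a,b,c,d in(("top",190,320,270,430),("side",170,300,260,390))]
cv2.imwrite("pics/p7.png",np.hstack(o))
E
```

```text
t19.9 pos [ 0.4357 -0.0466  0.1545] th 25.7 roll/pitch [180.   0.] w 0.0497 gf 0.0 F [-0.7  0.4  0.6] 
 total tool shift now [ 0.0002 -0.0012  0.1185] turn -0.3 | after turn [ 0.0002 -0.0012  0.1185] rows 3.0
mid top [ 0.5982 -0.0369] 0.4 err 0.272
mid side [ 0.6029 -0.0349] 3.4 err 0.389
deep top [ 0.4397 -0.0397] 22.1 err 0.621
deep side [ 0.4336 -0.0463] 25.7 err 0.225
```

View pics/p7.png

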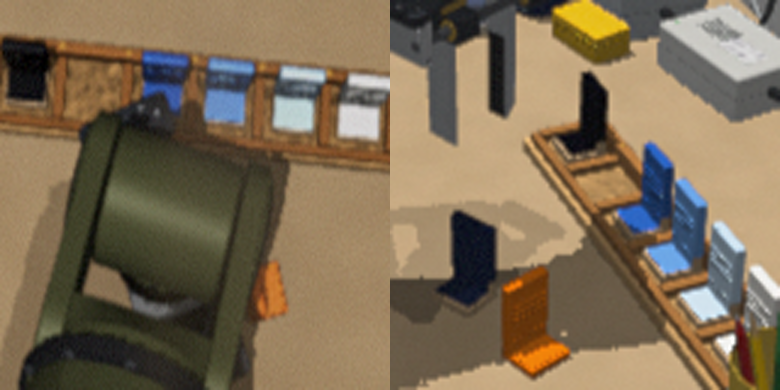

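The three placed tiles run mid, sky, pale, white as they should. The remaining target is the navy tile (side crop 468,260); the orange look-alike (530,320) stays put.

jog_arm(rows=[[[0, -0.001, 0.02], 0, 0.05], [[0, 0, 0.02], 0, 0.05], [[0, 0, 0.02], 0, 0.05], [[0, 0, 0.02], 0, 0.05], [[0, 0, 0.02], 0, 0.05], [[0, 0, 0.012], 0, 0.05], [[0, 0, 0.006], 0, 0.05], [[0, 0, 0], 0, 0.03], [[0, 0, 0], 0, 0.018], [[0, 0, 0], 0, 0.012], [[0, 0, 0], 0, 0.004], [[0, 0, 0], 0, 0.004]])

```text
time_s: 21.03
ee_pos: [0.4351, -0.0471, 0.0366]
eef_rot: [3.141, 0.001, 2.022]
force: [-0.6, 1.1, 0.2]
grip_width: 0.0203
grip_force: 0.0
```

jog_arm(rows=[[[0, 0, 0], 0, 0.004], [[0, 0, 0], 0, 0.004], [[0, 0, 0], 0, 0.004]])

```text
time_s: 21.28
ee_pos: [0.4348, -0.0471, 0.0362]
eef_rot: [3.141, 0.0, 2.022]
force: [-1.2, 0.4, 4.5]
grip_width: 0.0086
grip_force: 15.0
```

```bash
python3 mv.py .599 .0266 .17 0.35
```

```text
t21.3 pos [ 0.4348 -0.0471  0.0362] th 25.8 roll/pitch [180.   0.] w 0.0086 gf 15.0 F [-1.2  0.4  4.5] 
 total tool shift now [-0.0053  0.1799 -0.1338] turn 25.5 | after turn [ 0.0726  0.1647 -0.1338] rows 6.0
```

jog_arm(rows=[[[0, 0, -0.02], 0, 0.004], [[0, 0, -0.035], 6.5, 0.004], [[0, 0, -0.04], 6.5, 0.004], [[0, 0, -0.038], 6.5, 0.004], [[0, 0, 0], 6, 0.004], [[0.012, 0.0275, 0], 0, 0.004], [[0.012, 0.0275, 0], 0, 0.004], [[0.012, 0.0275, 0], 0, 0.004], [[0.012, 0.0275, 0], 0, 0.004], [[0.012, 0.0275, 0], 0, 0.004], [[0.0125, 0.0275, 0], 0, 0.004], [[0, 0, 0], 0, 0.004]])

```text
time_s: 22.28
ee_pos: [0.6019, 0.0283, 0.1677]
eef_rot: [-3.141, -0.0, 1.578]
force: [-1.6, 0.6, -1.1]
grip_width: 0.009
grip_force: 15.0
```

jog_arm(rows=[[[0, 0, 0], 0, 0.004], [[0, 0, 0], 0, 0.004]])

```text
time_s: 22.45
ee_pos: [0.5987, 0.0263, 0.1685]
eef_rot: [-3.141, 0.0, 1.577]
force: [0.1, -0.8, -1.0]
grip_width: 0.0086
grip_force: 15.0
```

```bash
python3 mv.py .599 .0266 .0535 0.35
```

```text
t22.4 pos [0.5987 0.0263 0.1685] th 0.4 roll/pitch [-179.9    0. ] w 0.0086 gf 15.0 F [ 0.1 -0.8 -1. ] 
 total tool shift now [0.0003 0.0003 0.115 ] turn 0.0 | after turn [0.0003 0.0003 0.115 ] rows 3.0
```

jog_arm(rows=[[[0, 0, 0.02], 0, 0.004], [[0, 0, 0.02], 0, 0.004], [[0, 0, 0.02], 0, 0.004], [[0, 0, 0.015], 0, 0.004], [[0, 0, 0.012], 0, 0.004], [[0, 0, 0.01], 0, 0.004], [[0, 0, 0.008], 0, 0.004], [[0, 0, 0.005], 0, 0.004], [[0, 0, 0.003], 0, 0.004], [[0, 0, 0], 0, 0.004], [[0, 0, 0], 0, 0.004]])

```text
time_s: 23.37
ee_pos: [0.5995, 0.0264, 0.0564]
eef_rot: [3.141, 0.0, 1.577]
force: [-0.0, 0.0, -0.4]
grip_width: 0.0085
grip_force: 15.0
```

jog_arm(rows=[[[0, 0, 0.0025], 0, 0.004], [[0, 0, 0], 0, 0.004], [[0, 0, 0], 0, 0.01], [[0, 0, 0], 0, 0.014], [[0, 0, 0], 0, 0.02], [[0, 0, 0], 0, 0.026], [[0, 0, 0], 0, 0.03], [[0, 0, 0], 0, 0.03], [[0, 0, -0.01], 0, 0.03], [[0, 0, -0.02], 0, 0.03], [[0, 0, -0.03], 0, 0.03], [[0, 0, -0.04], 0, 0.03]])

```text
time_s: 24.37
ee_pos: [0.5981, 0.0264, 0.1533]
eef_rot: [-3.138, -0.0, 1.577]
force: [0.2, 0.2, 1.1]
grip_width: 0.0299
grip_force: 0.0
```

jog_arm(rows=[[[0, 0, -0.04], 0, 0.03], [[0.02, -0.035, 0], 0, 0.03], [[0.02, -0.035, 0], 0, 0.03], [[0.02, -0.035, 0], 0, 0.03], [[0.02, -0.035, 0], 0, 0.03], [[0.02, -0.035, 0], 0, 0.03], [[0.02, -0.035, 0], 0, 0.03], [[0.03, 0, 0], 0, 0.03], [[0.03, 0, 0], 0, 0.03], [[0.03, 0, 0], 0, 0.03], [[0, 0, 0], 0, 0.03], [[0, 0, 0], 0, 0.03]])

```text
time_s: 25.37
ee_pos: [0.3877, 0.2361, 0.1939]
eef_rot: [3.141, -0.0, 1.579]
force: [-0.1, 0.1, -0.2]
grip_width: 0.0299
grip_force: 0.0
```

```bash
python3 look.py 9 deep,.599,.0266,0,.017 mid,.599,-.035,0,.017 sky,.5995,-.0964,0,.017 pale,.5999,-.1594,0,.017 | grep -v both
python3 - <<'E'
from go import *
o=[cv2.resize(load(n+"9.npz")["image"][a:b,c:d,::-1],(390,390),interpolation=cv2.INTER_CUBIC) for n,a,b,c,d in(("top",170,270,260,460),("side",170,310,270,410))]
cv2.imwrite("pics/p9.png",np.hstack(o))
E
```

```text
deep top [0.5993 0.0265] -2.0 err 0.179
deep side [0.6004 0.0275] -2.6 err 0.561
mid top [ 0.5997 -0.0366] 5.2 err 0.085
mid side [ 0.6036 -0.034 ] 6.6 err 0.587
sky top [ 0.6003 -0.0964] 0.4 err 0.078
sky side [ 0.5989 -0.0829] 39.2 err 0.527
pale top [ 0.6004 -0.1609] -2.1 err 0.099
pale side [ 0.6022 -0.1575] -0.1 err 0.554
```

View pics/p9.png

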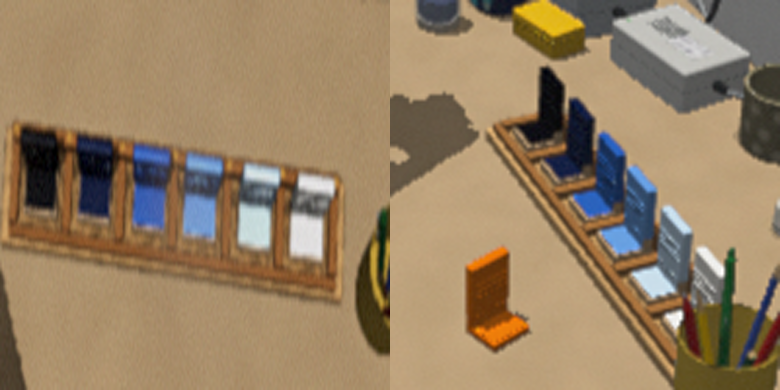

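```bash
python3 - <<'E'
from go import *
from station import *
t=camera("top")
D=[pts(camera("top")) for _ in range(4)]
for n,y in dict(cob=.0886,deep=.0266,mid=-.0365,sky=-.0964,pale=-.161,white=-.2214).items():
    Q=np.vstack([P[(abs(P[...,0]-.6)<.02)&(abs(P[...,1]-y)<.026)&(P[...,2]>.078)] for P in D])
    print(n,len(Q),Q.mean(0).round(4),"%.1f"%-np.degrees(np.arctan(np.polyfit(Q[:,1],Q[:,0],1)[0])))
n="mid"
for th in(137,132,128,124):
    L=lab(t);m=(L[...,2]<th)*1.;p,e=fit([(t,m,win(t,(.5997,-.036,0),.017,4))],(.5997,-.036,0),.017);print(th,p.round(4),round(e,3))
E
```

```text
cob 395 [0.5962 0.0892 0.0863] -0.3
deep 399 [0.5978 0.0264 0.0866] 0.5
mid 385 [ 0.598  -0.0371  0.0864] 0.1
sky 387 [ 0.5982 -0.0955  0.0866] 0.4
pale 389 [ 0.5981 -0.1594  0.0863] 0.5
white 408 [ 0.5982 -0.22    0.0861] 0.4
137 [ 0.5998 -0.0369  5.1203] 0.085
132 [ 0.6005 -0.0365  5.2013] 0.105
128 [ 0.5998 -0.037   5.0893] 0.125
124 [ 0.5998 -0.037   3.9557] 0.152
```

Depth shows all six tiles within 1° of square and seated at the same height.

```bash
python3 -c "
from station import *
print(hand_in())"
```

```text
the job is handed in; nothing more can be done
None
```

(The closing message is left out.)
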